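# Put the votive away in the clamp-lid tin and clamp it shut

### The arm

A 6-joint arm with a two-finger parallel gripper is mounted at the origin on the work surface. World frame = base frame: x ahead of the robot, y to its left, z up, the work surface at z = 0. Lengths are in m, angles in rad, forces in N, time in s.
With the tool pointing down it reaches from about 0.35 to 0.925 m from the base axis. Payload 6.4 kg.
Tool frame: the origin (TCP) lies at the very end of the fingers, on their centre line; the grasp point (between the pads) lies 19 mm behind it; z points along the fingers, y is the direction in which the jaws open and shut (so a half turn about z gives the same grasp; the last joint's range is limited). The gripper opens to 94 mm and grips with 3 to 60 N. Pads are 16 mm wide; open, the fingers measure 119 mm over their backs; the gripper's body (75 mm by 177 mm) begins 78 mm behind the grasp point.
Start: joints at [-1.439, 0.245, 1.558, -0, 1.339, -0.174], TCP at [0.196, -0.62, 0.205] pointing down, gripper open.
Joint ranges: [-3.13, 3.13], [-1.02, 2.26], [0.13, 2.54], [-0.95, 4.09], [0.21, 2.88], [-2.74, 2.74]. Speed limits (rad/s): [2.57, 2.57, 3.14, 3.14, 3.14, 3.14].

### API

Orientations are given as a unit quaternion [w, x, y, z].
In Python, from workcell import bot, snapshot, get_calibration gives the robot as it stands.
- The arm moves only by the tool step_arm, never from a script. Its argument "commands" is a list of rows, each a list of 5 numbers: the opening, from 0 (shut) to 1 (fully open), then the shift along the world's x, y, z in cm, then the turn about the world's z in degrees. A call has 1 to 12 rows; each row shifts and turns the commanded pose from where the row before left it; what a row does not reach is not made up. A row lasts 1/12 s, in which the tool goes at most 41.7 mm and 7.16 degrees, less where a joint would pass 70% of its speed; a pose out of reach is approached as far as the arm can. A call is refused whole if a number of a shift passes 4.17 or a number of a turn 7.16, either way. A call with a gripper value outside its range is refused whole. The fingers move at their own pace and stop on an object; "squeeze" is the grip in N (left out, the last holds). Time passes only in rows, so rows that do not move let the fingers close. It gives the time, the measured TCP pose, the force and the opening at its end, in the units of the state.
- bot.sense(): the state, without advancing time (a new reading comes with each control period).
- snapshot(name): name is "scene" or "top" or "wrist"; returns (picture, depth): 400x640x3 uint8, blue, green, red; 400x640 float32, m along the optical axis (not along the pixel's ray), 0 where there is no reading.
- get_calibration(name): a dict with "intrinsics" (3x3 intrinsics, pixels), "world_to_cam" (4x4, takes a point from world to camera coordinates). Camera axes: x right, y down, z forward; pixel columns grow to the right and rows downward; lengths in m; the calibration is good to about 2 mm. A picture is of the moment at which its call begins: read the wrist's pose just before it. get_calibration takes no time and is no camera call; for the wrist camera it gives the pose at the moment of the call.
- bot.finish_job(): hands the job in, once; it reports no verdict.
The state is a dict: "t": time; "qpos": joint angles; "qvel": joint speeds; "tau": joint torques, N m; "tcp_pos": TCP position; "tool_rot": TCP orientation; "wrist_force": force on the tool from outside, world axes, zero at the start; "wrist_torque": the same for the moment, N m; "width": finger opening in m.
Only numpy, scipy, OpenCV 4.12 (cv2) and the standard library are available. Lean on these libraries where they do the work, as an engineer would, in place of code of your own. Each camera call takes 0.05 s, during which the arm holds its last target. There are 200 camera calls.

### The job

Stand the frosted glass votive upright inside the open aluminium tin, setting it down without dropping it, then close the tin with its lid, the larger of the two standing on edge in the wooden rack. The lid must go onto the mouth level, not be tipped on from its edge, so lay it down on the counter first and take it again by its grip ridge; turn the ridge the way the wire clamp swings. Swing the wire clamp up and over until its crossbar snaps into the notch in the ridge and holds the lid down, then let go, leaving everything else where it is.

Things in the scene. Friction and masses are not known exactly. Their poses are not given: they have to be found in the camera images.
- votive: frosted glass votive, an open cup, 68 mm high, 48 mm across at the foot, 53 mm across at the rim, 160 g, standing on the counter. Origin: centre of the underside, z up.
- tin: open round aluminium tin, fixed to the counter by its rubber foot: 116 mm outside, 110 mm inside diameter, inner floor 4 mm and metal rim 87 mm above the counter; on the rim a springy rubber gasket 6 mm thick. Origin: centre of the underside, z up. The wire clamp turns about the tin's y axis, 15 mm above the counter, so it swings in the tin's x-z plane.
- tin_mouth (a point): centre of the tin's mouth at the top of the unloaded gasket, 93 mm above the counter; axes as the tin's. The gasket starts to give at 2 N and gives 1 mm for each 3 N more, up to 5 mm.
- bail (a joint): angle (rad) of the wire clamp, a U of 8 mm wire pivoted at the tin's sides: 0 straight up (clamped), positive folded down to the tin's -x side, the robot's side; starts at 0.95 to 1.15, range -1.3 to 1.45. Stays where put (1 N moves it). With the lid on, the bar meets the ridge at about 0.2; the push rises to some 5 to 15 N near 0.07, the lid going 3 to 4 mm down, then falls as it drops in the notch.
- bail_bar (a point): middle of the wire clamp's crossbar, on the bar's centre line, 120 mm from the pivot axis. The bar is 8 mm thick, straight for 61 mm either side of this point, along the tin's y; the two arms of the U lie 74 mm from the tin's axis. Site z points from the pivot to the bar, point y along the bar.
- lid: the tin's aluminium lid, 200 g: disc 124 mm across, 8 mm thick; under it a white step 104 mm across, 6 mm deep, that drops into the mouth with 3 mm play; on top a grip ridge. Origin: centre of the disc's underside (which rests on the gasket), z out through the ridge, x along the ridge. Starts on edge in a slot of the rack, ridge horizontal and facing away from the robot, upper edge 141 mm up.
- lid_notch (a point): middle of the notch floor on the lid's ridge, 39.5 mm above the disc's underside; axes as the lid's. The ridge is 76 mm long (x), 20 mm wide (y) with flat upright sides; its top is 41.5 mm above the disc's underside beside the notch and slopes to 29.5 mm at both ends; the notch across it is 13 mm wide, 2 mm deep. Lid lying flat on the counter, ridge up: lid origin 6 mm up.
- rack: fixed wooden lid rack 200 mm long, 90 mm wide: two rails (tops 22 mm up) with dowels reaching 60 mm up that hold lids on edge 36 mm either side of its middle. Origin: centre of the underside, x along the rails away from the robot, the way the lids' upper faces look; z up. Between rack and tin the counter is clear for 90 mm round the point x = 0.52, y = 0.02 m: room to lay a lid.
- pan_lid: bystander in the rack's other slot: smaller round steel pan lid, 96 mm across, with a round black knob. Origin: centre of the disc's underside, z out through the knob. Leave it.
- holder: bystander: black ceramic holder, a cup 88 mm across and 110 mm high, standing. Origin: centre of the underside.
- ring_stand: bystander: upright wooden ring on a round foot, 72 mm foot, 119 mm high. Origin: centre of the underside.
- tumbler: bystander: clear glass tumbler, 68 mm across the rim and 105 mm high, standing. Origin: centre of the underside.
- flip_tin: bystander: small rectangular aluminium tin with its flip-top lid shut, 78 x 58 mm, 89 mm high. Origin: centre of the underside.
- mug: bystander: brown mug 76 mm across, 85 mm high. Origin: centre of the underside.

How it is judged:
On the way, in this order (a step that is already met when the one before it is completed fails the run):
1. the votive stands upright on the tin's floor (horizontal distance between votive and tin below 0.035 m and z of votive in the frame of tin below 0.012 m and angle between votive's own z axis and vertical below 0.15 rad), for 0.2 s.
2. the lid sits level on the tin's mouth, ridge along the swing of the wire clamp (horizontal distance between lid and tin_mouth below 0.006 m and z of lid in the frame of tin_mouth below 0.0015 m and angle between lid's own z axis and vertical below 0.05 rad and angle between the x axis of lid and the x axis of tin, either way round below 0.26 rad), for 0.2 s.
3. the wire clamp's crossbar is in the notch (value of joint bail between -0.07 and 0.07 rad and z of lid in the frame of tin_mouth below -0.0005 m), for 0.2 s.
At the end, for the whole second after the job is handed in: Votive upright (0.15 rad) on the tin's floor; lid level (0.05 rad), centred (6 mm) on the mouth, ridge within 0.26 rad of the clamp's swing plane, pressed 0.5 mm or more into the gasket; clamp within 0.07 rad of straight up, its bar in the notch; all at rest and let go (all of step 1 and all of step 3 and horizontal distance between lid and tin_mouth below 0.006 m and angle between lid's own z axis and vertical below 0.05 rad and angle between the x axis of lid and the x axis of tin, either way round below 0.26 rad and linear speed of each of lid, votive below 0.02 m/s and velocity of joint bail between -0.1 and 0.1 rad/s); the robot touches nothing.
It fails at once if the glass is dropped (falls freely by more than about 20 mm) (linear speed of votive above 0.65 m/s and contact force between votive and the fingers below 0.1 N).
It fails at once if the lid is tipped onto the tin from its edge instead of being set on level (horizontal distance between lid and tin_mouth below 0.06 m and z of lid in the frame of tin_mouth below 0.08 m and angle between lid's own z axis and vertical above 0.5 rad).
It fails at once if a bystander is knocked over or shoved aside (moved more than 40 mm) (distance of any of pan_lid, holder, ring_stand, tumbler, flip_tin, mug from where it was at the start of the episode above 0.04 m).
It also fails if it takes over 72 s, if anything falls off the work surface, if the arm or the gripper's body presses on something with over 40 N, if the wrist force passes 120 N, or if a joint passes its speed limit or range.

## Working session

There is one attempt and no reset: what is moved stays moved. The work goes in short steps, Python scripts to look and compute and a tool call to move; the robot and the scene stay as the last step left them, time stands still between calls to the robot, and variables do not carry over. Pictures are saved under pics/ and viewed, about 8 in all and at most 12, crops included, and the job is handed in when it is done.

Besides the shell and the picture viewer there is one more tool, called after "Call:" by a JSON object that holds its "fn" and its "kwargs", one argument or row to a line. step_arm: Moves the arm, as the interface text tells. Its arguments: {"type":"object","properties":{"commands":{"type":"array"},"squeeze":{"type":"number"}},"required":["commands"]}

```bash
ls; mkdir -p pics; cat > h.py <<'E'
import numpy as np, cv2
from workcell import bot, snapshot, get_calibration
def cloud(name):
    c=get_calibration(name); K=np.array(c["intrinsics"]); T=np.array(c["world_to_cam"])
    im,d=snapshot(name)
    v,u=np.mgrid[0:400,0:640]
    P=np.stack([(u-K[0,2])*d/K[0,0],(v-K[1,2])*d/K[1,1],d,np.ones_like(d)],-1)@np.linalg.inv(T).T
    P=P[...,:3]; P[d==0]=np.nan
    return im,P,K,T
E
python3 - <<'E'
from h import *
s=bot.sense(); print({k:np.round(v,3) for k,v in s.items()})
for n in("scene","top"):
    im,P,K,T=cloud(n); cv2.imwrite(f"pics/{n}0.png",im); np.savez(f"{n}0.npz",im=im,P=P,K=K,T=T)
    print(n,K.round(1).tolist(),np.linalg.inv(T)[:3].round(3).tolist(), np.isnan(P).mean())
E
```

```text
pics
{'t': np.float64(0.0), 'qpos': array([-1.439,  0.246,  1.559, -0.   ,  1.339, -0.174]), 'qvel': array([-0.001, -0.001, -0.002, -0.001,  0.002, -0.   ]), 'tau': array([-1.0000e-03, -4.1583e+01, -3.1460e+01,  6.8000e-02,  3.3000e-02,
       -0.0000e+00]), 'tcp_pos': array([ 0.196, -0.619,  0.204]), 'tool_rot': array([-0.001,  0.988,  0.152, -0.   ]), 'wrist_force': array([ 0.232, -0.687,  0.113]), 'wrist_torque': array([ 0.007, -0.022, -0.001]), 'width': np.float64(0.094)}
scene [[457.4, 0.0, 316.8], [0.0, 457.4, 193.1], [0.0, 0.0, 1.0]] [[0.504, 0.639, -0.582, 1.285], [0.864, -0.362, 0.351, -0.515], [0.014, -0.679, -0.734, 0.965]] 0.00387890625
top [[440.9, 0.0, 325.5], [0.0, 440.9, 199.7], [0.0, 0.0, 1.0]] [[0.013, -0.997, 0.071, 0.498], [-1.0, -0.013, -0.001, -0.109], [0.002, -0.071, -0.997, 1.481]] 0.00423046875
```

View pics/scene0.png

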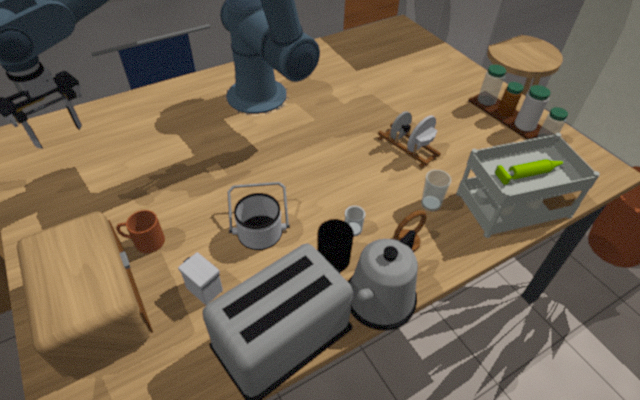

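View pics/top0.png

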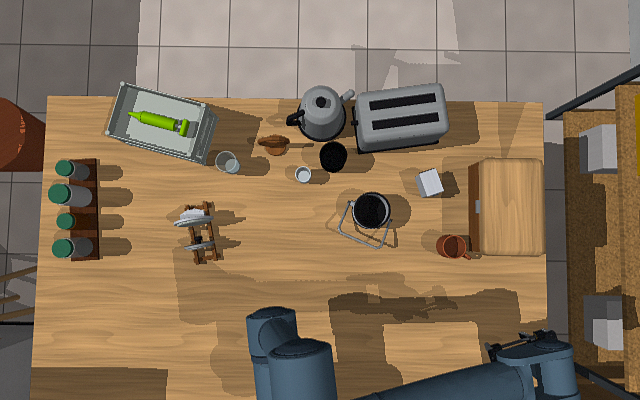

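The scene view shows the tin at (258,220), the votive at (355,220) and the rack at (410,140). In the top view they are at (371,211), (303,174) and (199,232). The larger lid is in the far slot. Next I'll measure them.

```bash
cat > m.py <<'E'
from h import *
D={n:np.load(n+"0.npz") for n in("scene","top")}
S=np.concatenate([D[n]["P"].reshape(-1,3) for n in D]); C=np.concatenate([D[n]["im"].reshape(-1,3) for n in D])
ok=~np.isnan(S[:,0]); S=S[ok]; C=C[ok]
def at(n,u,v):return D[n]["P"][v,u].round(3)
for nm,u,v in(("tin",371,211),("vot",303,174),("lid",193,217),("holder",333,156),("ring",273,145),("kettle",322,112),("mug",452,246),("flip",430,183),("tumb",227,162)): print(nm,at("top",u,v))
def circ(P):
    A=np.c_[2*P[:,:2],np.ones(len(P))];s=np.linalg.lstsq(A,(P[:,:2]**2).sum(1),rcond=None)[0]
    return s[:2].round(4),np.sqrt(s[2]+s[0]**2+s[1]**2).round(4)
def near(c,r,z0,z1):
    m=(np.hypot(S[:,0]-c[0],S[:,1]-c[1])<r)&(S[:,2]>z0)&(S[:,2]<z1);return S[m],C[m]
tin=at("top",371,211);P,_=near(tin,.085,.085,.1);print("tinrim",len(P),circ(P),P[:,2].max())
v=at("top",303,174)
for z0,z1 in((.005,.03),(.03,.06),(.058,.08)):
    P,_=near(v,.045,z0,z1);print("vot",z0,len(P),circ(P) if len(P)>5 else'',P.mean(0).round(4),P.min(0).round(3),P.max(0).round(3))
l=at("top",193,217);P,_=near(l,.12,.1,.16);print("lid top pts",len(P),P.mean(0).round(4),P.min(0).round(3),P.max(0).round(3))
h=np.histogram(P[:,2],10);print(h[0],h[1].round(3))
P,_=near(l,.12,.115,.16);i=P[:,:2]-P[:,:2].mean(0);w,V=np.linalg.eigh(i.T@i/len(i));print("upper pts",P.mean(0).round(4),np.sqrt(w),V.round(3).tolist())
P,_=near(tin,.14,.045,.095);r=np.hypot(*(P[:,:2]-circ(near(tin,.085,.085,.1)[0])[0]).T);P=P[r>.068];print("bail",len(P),P.min(0).round(3),P.max(0).round(3));np.save("bail.npy",P)
E
python3 m.py
python3 - <<'E'
import cv2,numpy as np
a=cv2.imread('pics/top0.png');s=cv2.imread('pics/scene0.png')
f=lambda im,x,y,w,h:cv2.resize(im[y:y+h,x:x+w],(400,300),interpolation=2)
o=np.vstack([np.hstack([f(a,150,180,120,90),f(s,360,90,120,90)]),np.hstack([f(a,290,140,120,90+30)[:,:],f(s,200,160,120,90)])])
cv2.imwrite('pics/crop0.png',o)
E
```

```text
tin [ 0.567 -0.263  0.004]
vot [ 0.689 -0.033  0.004]
lid [0.536 0.295 0.131]
holder [ 0.751 -0.133  0.01 ]
ring [0.782 0.068 0.026]
kettle [ 0.858 -0.096  0.166]
mug [ 0.454 -0.534  0.004]
flip [ 0.655 -0.441  0.088]
tumb [0.726 0.223 0.01 ]
tinrim 600 (array([ 0.5675, -0.2571]), np.float64(0.0553)) 0.09952644722082726
vot 0.005 186 (array([ 0.6858, -0.0329]), np.float64(0.0224)) [ 0.6876 -0.0332  0.0144] [ 0.645 -0.074  0.005] [0.73  0.011 0.03 ]
vot 0.03 259 (array([ 0.6822, -0.0375]), np.float64(0.0236)) [ 0.6823 -0.0342  0.0461] [ 0.657 -0.062  0.03 ] [ 0.708 -0.012  0.06 ]
vot 0.058 206 (array([ 0.682 , -0.0363]), np.float64(0.0242)) [ 0.683  -0.0354  0.0654] [ 0.655 -0.063  0.058] [ 0.707 -0.01   0.075]
lid top pts 522 [0.5122 0.2989 0.1184] [0.438 0.25  0.1  ] [0.545 0.363 0.146]
[85 84 58 60 36 46 52 47 48  6] [0.1   0.105 0.109 0.114 0.118 0.123 0.128 0.132 0.137 0.141 0.146]
upper pts [0.5286 0.3041 0.1284] [0.00802369 0.02459598] [[-0.978, -0.21], [-0.21, 0.978]]
bail 470 [ 0.444 -0.311  0.045] [ 0.558 -0.148  0.084]
```

View pics/crop0.png

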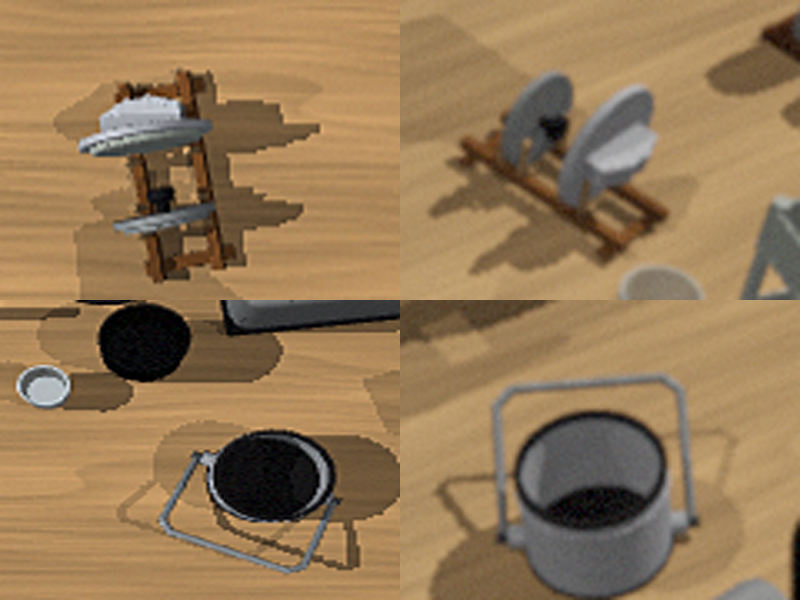

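The crops show the lid in the far slot with its ridge facing away from the robot. The bail bar is folded toward −x and leans toward +y. I'll fit the bail axis and the lid plane before moving.

```bash
cat > m2.py <<'E'
import io,contextlib
with contextlib.redirect_stdout(io.StringIO()): exec(open("m.py").read())
def line(P):
    c=P.mean(0)
    for _ in range(8):
        w,V=np.linalg.eigh(np.cov((P-c)[:,:2].T));n=V[:,0];d=(P-c)[:,:2]@n;k=abs(d-np.median(d))<max(.004,1.0*np.std(d));P=P[k];c=P.mean(0)
    return c,V,P
B=np.load("bail.npy");B=B[B[:,2]>.062]
c,V,Q=line(B);a=Q[:,:2]@V[:,1]
print("bar n",len(B),len(Q),"centre",c.round(4),"zmed",np.median(Q[:,2]),"dir",V[:,1].round(3),"len",np.ptp(a).round(3),"mid",((a.min()+a.max())/2*V[:,1]+(c[:2]@V[:,0])*V[:,0]).round(4))
n=V[:,0]*np.sign(V[0,0]);print("tin x yaw deg (bar normal)",np.degrees(np.arctan2(n[1],n[0])).round(1))
# lid plane per view; RANSAC
for nm in D:
    P=D[nm]["P"].reshape(-1,3);P=P[~np.isnan(P[:,0])];P=P[(np.hypot(P[:,0]-.52,P[:,1]-.3)<.085)&(P[:,2]>.066)&(P[:,2]<.15)&(P[:,0]>.49)]
    r=np.random.default_rng(0);best=None
    for _ in range(1500):
        q=P[r.choice(len(P),3,False)];m=np.cross(q[1]-q[0],q[2]-q[0]);m/=np.linalg.norm(m)+1e-9
        k=abs((P-q[0])@m)<.003
        if best is None or k.sum()>best.sum():best=k
    q=P[best];u,s,vt=np.linalg.svd(q-q.mean(0));m=vt[2]*np.sign(vt[2][0]);print(nm,len(P),best.sum(),"n",m.round(3),"c",q.mean(0).round(4),"min",q.min(0).round(3),"max",q.max(0).round(3), "yaw",np.degrees(np.arctan2(m[1],m[0])).round(1))
    t=P[P[:,2]>.132];print(" top pts",len(t),t.mean(0).round(4),t.min(0).round(3),t.max(0).round(3))
P=S[(abs(S[:,0]-.5)<.15)&(abs(S[:,1]-.29)<.12)&(S[:,2]>.015)&(S[:,2]<.026)]
c,V=P.mean(0),np.linalg.eigh(np.cov(P[:,:2].T))[1];print("rails",len(P),c.round(4),V[:,1].round(3),"yaw",np.degrees(np.arctan2(V[1,1],V[0,1])))
P=S[(abs(S[:,0]-.75)<.2)&(abs(S[:,1]+.1)<.2)&(S[:,2]>.12)];print("tall things",P.min(0).round(3),P.max(0).round(3))
E
python3 m2.py
```

```text
bar n 345 225 centre [ 0.4722 -0.2166  0.0759] zmed 0.07576059331560847 dir [0.387 0.922] len 0.139 mid [ 0.4722 -0.2166]
tin x yaw deg (bar normal) -22.8
scene 581 303 n [ 0.978  0.204 -0.034] c [0.5322 0.3006 0.1048] min [0.515 0.246 0.066] max [0.545 0.367 0.141] yaw 11.8
 top pts 42 [0.5309 0.3028 0.1357] [0.518 0.276 0.132] [0.539 0.329 0.141]
top 441 155 n [ 0.965  0.222 -0.138] c [0.5221 0.3036 0.1109] min [0.508 0.257 0.067] max [0.537 0.353 0.145] yaw 13.0
 top pts 60 [0.5291 0.3085 0.1376] [0.52  0.276 0.132] [0.539 0.339 0.146]
rails 585 [0.4936 0.2918 0.0202] [-0.978 -0.206] yaw -168.0898016840725
tall things [ 0.765 -0.3    0.12 ] [0.95  0.075 0.193]
```

Call:
{"fn": "step_arm", "kwargs": {
  "commands": [
    [0.8,2.43,2.92,0,0],
    [0.8,2.43,2.92,0,0],
    [0.8,2.43,2.92,0,0],
    [0.8,2.43,2.92,0,0],
    [0.8,2.43,2.92,0,0],
    [0.8,2.43,2.92,0,0],
    [0.8,2.43,2.92,0,0],
    [0.8,2.43,2.92,0,0],
    [0.8,2.43,2.92,0,0],
    [0.8,2.43,2.92,0,0]
  ],
  "squeeze": 15
}}

```text
t: 0.93
tcp_pos: [0.4394, -0.326, 0.2051]
tool_rot: [-0.0, 0.988, 0.152, -0.0]
wrist_force: [0.5, -0.1, -0.6]
width: 0.0748
```

Call:
{"fn": "step_arm", "kwargs": {
  "commands": [
    [0.8,2.43,2.92,0,0],
    [0.8,2.43,2.92,0,0],
    [0.8,2.43,2.92,0,0],
    [0.8,2.43,2.92,0,0],
    [0.8,2.43,2.92,0,0],
    [0.8,2.43,2.92,0,0],
    [0.8,2.43,2.92,0,0],
    [0.8,2.43,2.92,0,0],
    [0.8,1.4,1.4,0,0],
    [0.8,0,0,0,0],
    [0.8,0,0,0,0]
  ]
}}

```text
t: 1.85
tcp_pos: [0.647, -0.0795, 0.2046]
tool_rot: [-0.0, 0.988, 0.153, -0.001]
wrist_force: [-0.7, -0.6, -1.0]
width: 0.0752
```

```bash
python3 - <<'E'
from h import *
s=bot.sense();print(s["t"],s["tcp_pos"].round(4),s["qpos"].round(2))
im,P,K,T=cloud("wrist");cv2.imwrite("pics/w1.png",im);print(np.linalg.inv(T)[:3].round(3).tolist(),K[0,0])
exec(open("m.py").read().split("def circ")[1].join(["def circ",""]).split("def near")[0])
Q=P.reshape(-1,3);m=(np.hypot(Q[:,0]-.682,Q[:,1]+.0365)<.05)&(Q[:,2]>.06)&(Q[:,2]<.078);Q=Q[m];print(len(Q),circ(Q),Q.min(0).round(4),Q.max(0).round(4))
E
```

```text
1.85 [ 0.647  -0.0795  0.2046] [-0.3   0.25  1.55 -0.    1.34  0.97]
[[0.303, -0.915, -0.267, 0.724], [-0.953, -0.291, -0.084, -0.055], [-0.0, 0.28, -0.96, 0.385]] 354.82361474903195
931 (array([ 0.6808, -0.0352]), np.float64(0.0239)) [ 0.6542 -0.0609  0.0601] [ 0.7068 -0.009   0.0713]
```

Call:
{"fn": "step_arm", "kwargs": {
  "commands": [
    [0.8,1.7,2.2,0,0],
    [0.8,1.65,2.2,0,0],
    [0.8,0,0,-3.0,0],
    [0.8,0,0,-3.0,0],
    [0.8,0,0,-3.0,0],
    [0.8,0,0,-3.0,0],
    [0.8,0,0,-3.0,0],
    [0.8,0,0,-1.7,0],
    [0.8,0,0,0,0],
    [0.5,0,0,0,0],
    [0.4,0,0,0,0],
    [0.3,0,0,0,0]
  ]
}}

```text
t: 2.9
tcp_pos: [0.6821, -0.0371, 0.0411]
tool_rot: [0.001, 0.988, 0.152, 0.002]
wrist_force: [-0.5, 1.0, 1.7]
width: 0.059
```

Call:
{"fn": "step_arm", "kwargs": {
  "commands": [
    [0.2,0,0,0,0],
    [0.2,0,0,0,0],
    [0.2,0,0,0,0],
    [0.2,0,0,0.5,0],
    [0.2,0,0,1,0],
    [0.2,0,0,1.5,0]
  ]
}}

```text
t: 3.4
tcp_pos: [0.6791, -0.036, 0.0674]
tool_rot: [-0.001, 0.988, 0.152, -0.002]
wrist_force: [0.5, -0.5, -2.1]
width: 0.0527
```

Call:
{"fn": "step_arm", "kwargs": {
  "commands": [
    [0.2,0,0,2.5,0],
    [0.2,0,0,3,0],
    [0.2,0,0,3,0],
    [0.2,-0.5,-1.0,2.5,0],
    [0.2,-1.0,-2.0,0,0],
    [0.2,-1.5,-3.0,0,0],
    [0.2,-1.7,-3.2,0,0],
    [0.2,-1.7,-3.2,0,0],
    [0.2,-1.7,-3.2,0,0],
    [0.2,-1.5,-3.0,0,0],
    [0.2,-1.0,-2.0,0,0],
    [0.2,-0.75,-1.45,0,0]
  ]
}}

```text
t: 4.4
tcp_pos: [0.5659, -0.2591, 0.1798]
tool_rot: [0.001, 0.988, 0.151, 0.0]
wrist_force: [-0.4, -0.4, -1.6]
width: 0.0529
```

```bash
cat > circ.py <<'E'
import numpy as np
def circ(P):
    A=np.c_[2*P[:,:2],np.ones(len(P))];s=np.linalg.lstsq(A,(P[:,:2]**2).sum(1),rcond=None)[0]
    return s[:2].round(4),np.sqrt(s[2]+s[0]**2+s[1]**2).round(4)
E
python3 - <<'E'
from h import *; from circ import circ
s=bot.sense();print(s["t"],s["tcp_pos"].round(4),s["width"])
im,P,K,T=cloud("wrist");cv2.imwrite("pics/w2.png",im)
Q=P.reshape(-1,3);r=np.hypot(Q[:,0]-.5675,Q[:,1]+.257)
m=(r<.066)&(Q[:,2]>.089)&(Q[:,2]<.097);q=Q[m];print(len(q),circ(q),q.min(0).round(4),q.max(0).round(4))
E
```

```text
4.4 [ 0.5659 -0.2591  0.1798] 0.05291313145932445
2582 (array([ 0.5664, -0.256 ]), np.float64(0.0548)) [ 0.5227 -0.3146  0.089 ] [ 0.6241 -0.1981  0.0963]
```

View pics/w2.png

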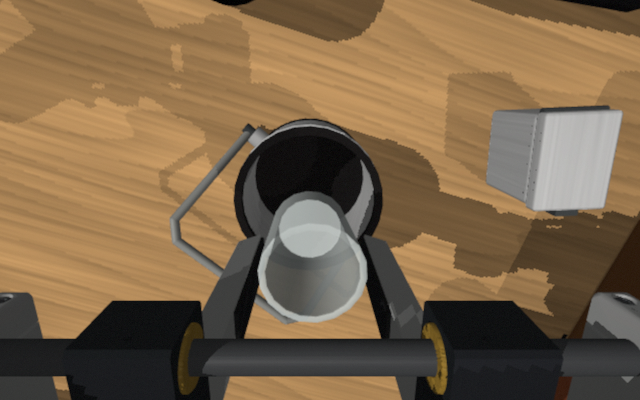

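Call:
{"fn": "step_arm", "kwargs": {
  "commands": [
    [0.2,-0.15,0.06,-1.5,0],
    [0.2,0,0,-2,0],
    [0.2,0,0,-2,0],
    [0.2,0,0,-2,0],
    [0.2,0,0,-2,0],
    [0.2,0,0,-1.5,0],
    [0.2,0,0,-1,0],
    [0.2,0,0,-0.8,0],
    [0.2,0,0,-0.3,0],
    [0.2,0,0,-0.2,0],
    [0.2,0,0,0,0]
  ]
}}

```text
t: 5.37
tcp_pos: [0.566, -0.2564, 0.0461]
tool_rot: [0.0, 0.988, 0.152, 0.0]
wrist_force: [0.7, 0.8, -1.6]
width: 0.0524
```

Call:
{"fn": "step_arm", "kwargs": {
  "commands": [
    [0.2,0,0,-0.15,0],
    [0.2,0,0,-0.15,0],
    [0.2,0,0,0,0]
  ]
}}

```text
t: 5.62
tcp_pos: [0.5668, -0.2566, 0.0448]
tool_rot: [0.001, 0.988, 0.152, 0.001]
wrist_force: [-1.6, 2.5, 5.2]
width: 0.0526
```

Call:
{"fn": "step_arm", "kwargs": {
  "commands": [
    [0.72,0,0,0,0],
    [0.72,0,0,0,0],
    [0.72,0,0,0,0],
    [0.72,0,0,0.5,0],
    [0.72,0,0,2,0],
    [0.72,0,0,3,0],
    [0.72,0,0,3,0],
    [0.72,0,0,3,0],
    [0.72,0,0,3,0],
    [0.72,0,0,3,0]
  ]
}}

```text
t: 6.45
tcp_pos: [0.5655, -0.2561, 0.2194]
tool_rot: [0.0, 0.988, 0.152, 0.0]
wrist_force: [0.2, 0.1, 0.1]
width: 0.0675
```

```bash
python3 - <<'E'
from h import *; from circ import circ
s=bot.sense();print(s["t"],s["tcp_pos"].round(4),s["width"],s["wrist_force"].round(2))
im,P,K,T=cloud("wrist");cv2.imwrite("pics/w3.png",im)
Q=P.reshape(-1,3);r=np.hypot(Q[:,0]-.566,Q[:,1]+.256)
m=(r<.045)&(Q[:,2]>.066)&(Q[:,2]<.08);q=Q[m];print(len(q),circ(q),q.min(0).round(4),q.max(0).round(4))
m=(r<.07)&(r>.05)&(Q[:,2]>.089)&(Q[:,2]<.097);q=Q[m];print(len(q),circ(q),q.min(0).round(4),q.max(0).round(4))
E
```

```text
6.45 [ 0.5655 -0.2561  0.2194] 0.06751393439636559 [0.23 0.08 0.08]
794 (array([ 0.5656, -0.2553]), np.float64(0.024)) [ 0.5387 -0.2813  0.066 ] [ 0.5914 -0.2296  0.0752]
2909 (array([ 0.5661, -0.2561]), np.float64(0.055)) [ 0.5076 -0.3146  0.089 ] [ 0.624  -0.1977  0.0965]
```

Call:
{"fn": "step_arm", "kwargs": {
  "commands": [
    [0.4,-0.25,2.5,0,7.04],
    [0.4,-0.25,3.5,0,7.04],
    [0.4,-0.25,3.5,0,7.04],
    [0.4,-0.25,3.5,0,7.04],
    [0.4,-0.25,3.5,0,7.04],
    [0.4,-0.25,3.5,0,7.04],
    [0.4,-0.25,3.5,0,7.04],
    [0.4,-0.25,3.5,0,7.04],
    [0.4,-0.25,3.5,0,7.04],
    [0.4,-0.25,3.5,0,7.04],
    [0.4,-0.25,3.5,0,7.04],
    [0.4,-0.25,3.5,0,7.04]
  ]
}}

```text
t: 7.5
tcp_pos: [0.5353, 0.1555, 0.2178]
tool_rot: [0.0, 0.627, 0.779, 0.0]
wrist_force: [1.1, -0.4, 0.8]
width: 0.0378
```

Call:
{"fn": "step_arm", "kwargs": {
  "commands": [
    [0.4,-0.2,3.5,0,0],
    [0.4,-0.2,3.5,0,0],
    [0.4,-0.2,3.5,0,0],
    [0.4,-0.15,3,0,0],
    [0.4,0,1.1,0,0],
    [0.4,0,0,0,0]
  ]
}}

```text
t: 8.0
tcp_pos: [0.5277, 0.3017, 0.2174]
tool_rot: [0.0, 0.628, 0.778, 0.0]
wrist_force: [0.1, -0.2, 0.2]
width: 0.0379
```

```bash
python3 - <<'E'
from h import *
s=bot.sense();print(s["t"],s["tcp_pos"].round(4),s["width"],s["tool_rot"].round(3),s["qpos"].round(2))
im,P,K,T=cloud("wrist");cv2.imwrite("pics/w4.png",im)
Q=P.reshape(-1,3);Q=Q[~np.isnan(Q[:,0])]
Q=Q[(np.hypot(Q[:,0]-.53,Q[:,1]-.3)<.08)]
n=np.array([.978,.207]);t=np.array([-.207,.978]);o=np.array([.5285,.3])
for z0,z1 in((.138,.146),(.13,.138),(.12,.13),(.11,.12),(.1,.11),(.08,.1)):
    q=Q[(Q[:,2]>z0)&(Q[:,2]<=z1)];a=(q[:,:2]-o)@n;b=(q[:,:2]-o)@t;k=abs(a)<.06
    if k.sum()>3:print(z0,k.sum(),"n",np.percentile(a[k],[2,25,50,75,98]).round(4),"t",np.percentile(b[k],[2,50,98]).round(4))
E
```

```text
8.0 [0.5277 0.3017 0.2174] 0.037915349040079045 [0.    0.628 0.778 0.   ] [0.33 0.14 1.66 0.   1.34 0.12]
0.138 528 n [-0.0018 -0.0003  0.0019  0.0036  0.0058] t [-0.0097  0.0114  0.0302]
0.13 655 n [-0.0073 -0.0041 -0.0011  0.0019  0.0049] t [-0.0244  0.0163  0.045 ]
0.12 640 n [-0.009  -0.0073 -0.0042 -0.0004  0.0044] t [-0.0352  0.0283  0.056 ]
0.11 304 n [-0.0093 -0.0074 -0.0042 -0.0007  0.0036] t [-0.041   0.0475  0.0628]
0.1 170 n [-0.0103 -0.0085 -0.0052 -0.0013  0.0029] t [-0.0445  0.0551  0.0676]
0.08 2505 n [-0.0105  0.0117  0.0183  0.0251  0.0341] t [-0.0257  0.0139  0.0683]
```

View pics/w4.png

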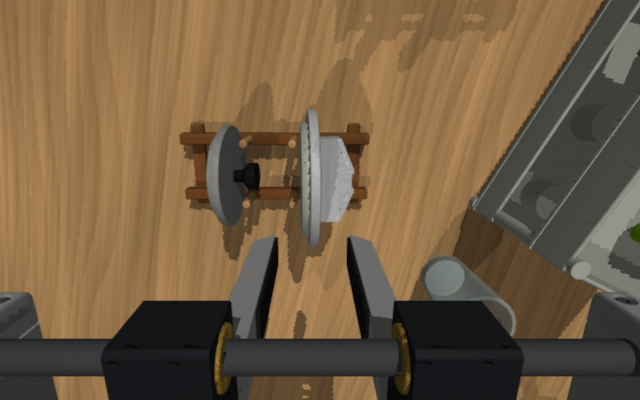

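Call:
{"fn": "step_arm", "kwargs": {
  "commands": [
    [0.4,-0.3,1.05,-1.5,0],
    [0.4,0,0,-2.5,0],
    [0.4,0,0,-2.5,0],
    [0.4,0,0,-2.5,0],
    [0.4,0,0,-2,0],
    [0.2,0,0,0,0],
    [0.1,0,0,0,0],
    [0,0,0,0,0],
    [0,0,0,0,0],
    [0,0,0,0,0]
  ],
  "squeeze": 25
}}

```text
t: 8.88
tcp_pos: [0.525, 0.3099, 0.1093]
tool_rot: [-0.0, 0.629, 0.777, -0.0]
wrist_force: [-4.8, -2.3, 5.8]
width: 0.0151
```

Call:
{"fn": "step_arm", "kwargs": {
  "commands": [
    [0,0,0,0.5,0],
    [0,0,0,1.5,0],
    [0,0,0,2,0],
    [0,0,0,3,0],
    [0,0,0,3,0]
  ]
}}

```text
t: 9.3
tcp_pos: [0.5248, 0.3104, 0.208]
tool_rot: [0.0, 0.629, 0.777, 0.0]
wrist_force: [0.4, 0.8, -2.0]
width: 0.0135
```

Call:
{"fn": "step_arm", "kwargs": {
  "commands": [
    [0,0.3,-1.0,1,0],
    [0,0.5,-2.5,1,0],
    [0,0.5,-3.0,0,0],
    [0,0.5,-3.5,0,0],
    [0,0.5,-3.5,0,0],
    [0,0.5,-3.5,0,0],
    [0,0.5,-3.5,0,0],
    [0,0.5,-3.5,-1.5,0],
    [0,0.5,-2.5,-2.5,0],
    [0,0.2,-1.5,-3,0],
    [0,0,0,-3,0],
    [0,0,0,-2.2,0]
  ]
}}

```text
t: 10.3
tcp_pos: [0.569, 0.0285, 0.1024]
tool_rot: [-0.001, 0.63, 0.776, -0.001]
wrist_force: [-0.5, 0.2, -2.0]
width: 0.0136
```

```bash
python3 - <<'E'
from h import *
s=bot.sense();print(s["t"],s["tcp_pos"].round(4),s["width"],s["wrist_force"].round(2))
im,P,K,T=cloud("scene");p=T@np.r_[s["tcp_pos"],1];u,v=(K@p[:3])[:2]/p[2];print(u,v)
u,v=int(u),int(v);cv2.imwrite("pics/s5.png",cv2.resize(im[max(0,v-75):v+75,u-100:u+100],(800,600),interpolation=2))
Q=P.reshape(-1,3);Q=Q[~np.isnan(Q[:,0])];n=np.array([.978,.207]);t=np.array([-.207,.978]);o=s["tcp_pos"][:2]
a=(Q[:,:2]-o)@n;b=(Q[:,:2]-o)@t;k=(abs(a)<.04)&(abs(b)<.065)&(Q[:,2]<.12)
q=Q[k];g=q[(q[:,2]>.006)&(abs(a[k])<.012)];print(len(g),g[:,2].min(),np.sort(g[:,2])[:8].round(3))
for z in np.arange(.01,.1,.015):
    kk=k&(abs(Q[:,2]-z)<.0075);print(z.round(3),kk.sum(),np.percentile(a[kk],[5,50,95]).round(3) if kk.sum() else '')
E
```

```text
10.3 [0.569  0.0285 0.1024] 0.01362669590181503 [-0.55  0.16 -2.02]
352.47784318062037 168.1850252732097
459 0.007888050602763652 [0.008 0.009 0.011 0.011 0.012 0.013 0.015 0.016]
0.01 23 [0.001 0.007 0.035]
0.025 28 [0.004 0.006 0.008]
0.04 28 [0.003 0.006 0.008]
0.055 47 [0.004 0.006 0.038]
0.07 165 [0.004 0.023 0.039]
0.085 296 [0.005 0.011 0.035]
0.1 90 [0.001 0.006 0.008]
```

View pics/s5.png

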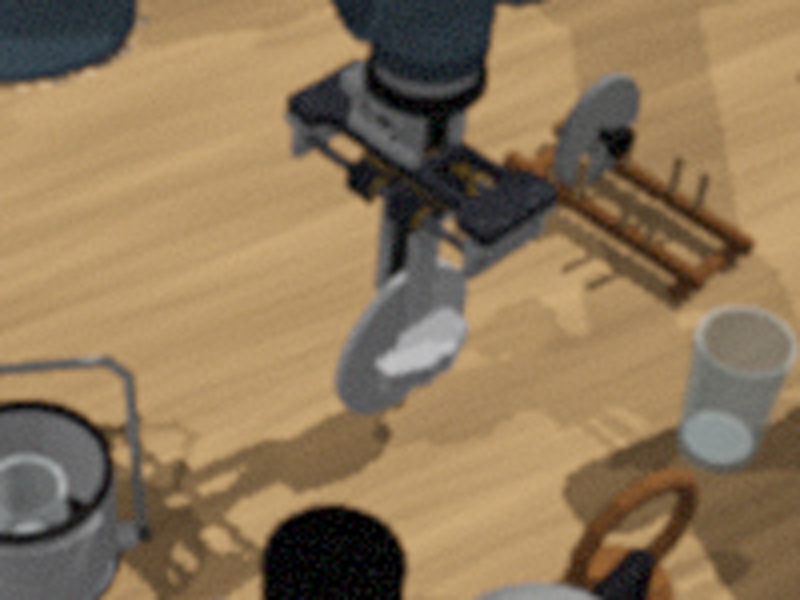

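The lid hangs vertically from the fingers with its lower edge at about z = 9 mm and its ridge facing away from the robot. I'll lower it to contact, then tip it back onto the near finger.

Call:
{"fn": "step_arm", "kwargs": {
  "commands": [
    [0,0,0,-0.5,0],
    [0,0,0,-0.3,0],
    [0,0,0,-0.2,0],
    [0,0,0,-0.2,0],
    [0,0,0,0,0]
  ]
}}

```text
t: 10.77
tcp_pos: [0.5709, 0.0304, 0.0945]
tool_rot: [0.001, 0.629, 0.777, 0.001]
wrist_force: [-0.6, -0.5, -1.9]
width: 0.0136
```

Call:
{"fn": "step_arm", "kwargs": {
  "commands": [
    [0,0,0,-0.2,0],
    [0,0,0,-0.15,0],
    [0,0,0,0,0]
  ]
}}

```text
t: 11.02
tcp_pos: [0.5715, 0.0303, 0.0929]
tool_rot: [0.001, 0.629, 0.777, 0.001]
wrist_force: [-3.5, 1.2, 9.1]
width: 0.0135
```

Contact. Now I'll tip it.

Call:
{"fn": "step_arm", "kwargs": {
  "commands": [
    [0.25,0,0,0,0],
    [0.25,-0.78,-0.17,0,0],
    [0.35,-0.78,-0.17,0,0],
    [0.4,-0.78,-0.17,0,0],
    [0.45,-0.78,-0.17,0,0],
    [0.45,0,0,0,0],
    [0.45,0,0,0,0]
  ]
}}

```text
t: 11.6
tcp_pos: [0.5381, 0.0234, 0.0898]
tool_rot: [-0.0, 0.629, 0.777, -0.0]
wrist_force: [-0.7, 0.5, 1.0]
width: 0.042
```

```bash
cat > lean.py <<'E'
from h import *
import sys
s=bot.sense();print(s["t"],s["tcp_pos"].round(4),s["width"],s["wrist_force"].round(2))
im,P,K,T=cloud("scene");p=T@np.r_[.55,.03,.06,1];u,v=((K@p[:3])[:2]/p[2]).astype(int)
cv2.imwrite(sys.argv[1],cv2.resize(im[max(0,v-60):v+60,u-80:u+80],(640,480),interpolation=2))
E
python3 lean.py pics/s6.png
```

```text
11.6 [0.5381 0.0234 0.0898] 0.04197238908880377 [-0.67  0.47  1.03]
```

View pics/s6.png

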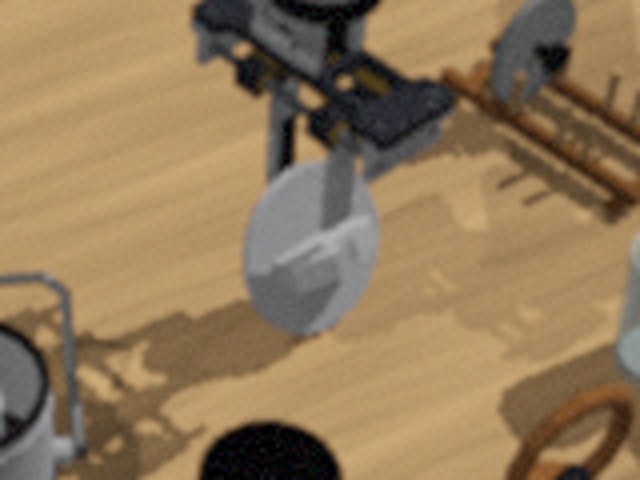

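Call:
{"fn": "step_arm", "kwargs": {
  "commands": [
    [0.6,0,0,0,0],
    [0.75,0,0,0,0],
    [0.9,0,0,0,0],
    [1,0,0,0,0],
    [1,0,0,-0.8,0],
    [1,0,0,-1,0],
    [1,-0.4,-0.1,-1,0],
    [1,-0.5,-0.1,-0.8,0],
    [1,-0.5,-0.1,-0.6,0],
    [1,-0.5,-0.1,-0.6,0],
    [1,-0.5,-0.1,0,0]
  ]
}}

```text
t: 12.57
tcp_pos: [0.513, 0.0187, 0.0401]
tool_rot: [-0.001, 0.629, 0.777, -0.001]
wrist_force: [-1.5, -0.2, -1.2]
width: 0.094
```

```bash
python3 lean.py pics/s7.png
```

```text
12.5667 [0.513  0.0187 0.0401] 0.09400220502796848 [-1.5  -0.24 -1.15]
```

View pics/s7.png

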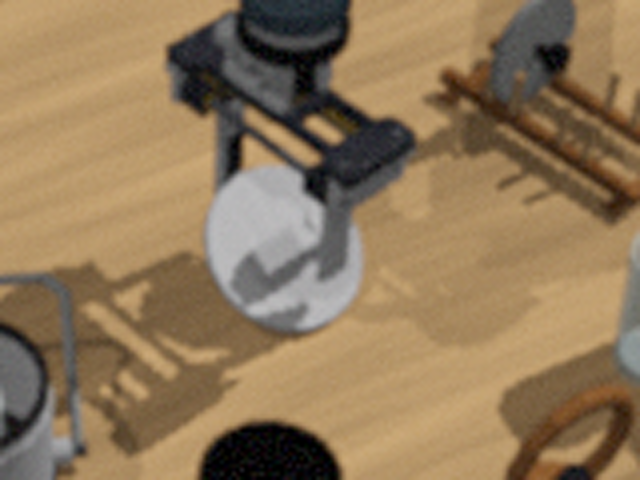

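The lid is about 55–60° over and resting on the near finger. Raising the tool will let it drop flat.

Call:
{"fn": "step_arm", "kwargs": {
  "commands": [
    [1,-0.5,-0.1,1,0],
    [1,-0.3,0,2,0],
    [1,0,0,3,0],
    [1,0,0,3,0],
    [1,0,0,3,0],
    [1,0,0,3,0],
    [1,0,0,2,0],
    [1,0,0,0,0]
  ]
}}

```text
t: 13.28
tcp_pos: [0.5102, 0.017, 0.2183]
tool_rot: [0.005, 0.629, 0.777, 0.003]
wrist_force: [0.8, 0.6, 0.2]
width: 0.0939
```

```bash
cat > lid.py <<'E'
from h import *; from circ import circ
import sys
s=bot.sense();print(s["t"],s["tcp_pos"].round(4),s["width"],s["tool_rot"].round(3))
im,P,K,T=cloud("wrist");cv2.imwrite(sys.argv[1],im)
Q=P.reshape(-1,3);Q=Q[~np.isnan(Q[:,0])];Q=Q[np.hypot(Q[:,0]-.51,Q[:,1]-.02)<.13]
d=Q[(Q[:,2]>.007)&(Q[:,2]<.02)];print("disc",len(d),d.min(0).round(4),d.max(0).round(4),((d.min(0)+d.max(0))/2).round(4))
r=Q[(Q[:,2]>.026)&(Q[:,2]<.055)];(c,sz,an)=cv2.minAreaRect(r[:,:2].astype(np.float32)*1000)
print("ridge",len(r),r[:,2].max().round(4),np.round(c,1),np.round(sz,1),round(an,1))
t=r[r[:,2]>.034];w,V=np.linalg.eigh(np.cov(t[:,:2].T));print("top mean",t.mean(0).round(4),"dir deg",np.degrees(np.arctan2(V[1,1],V[0,1])).round(1))
E
python3 lid.py pics/w8.png
```

```text
13.2833 [0.5102 0.017  0.2183] 0.09392444481927188 [0.005 0.629 0.777 0.003]
disc 8162 [ 0.4464 -0.045   0.0081] [0.5692 0.0782 0.0194] [0.5078 0.0166 0.0137]
ridge 1424 0.0504 [508.1  16.3] [19.7 76.2] 11.6
top mean [0.5074 0.0193 0.0439] dir deg 101.3
```

View pics/w8.png

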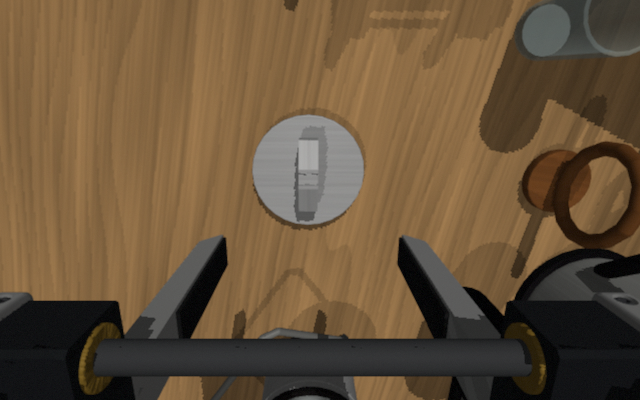

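The wrist view shows the lid flat with the ridge up, centred near pixel (308,170). It measures 123 mm across and the ridge 76×20 mm. Next I'll settle and re-grasp by the ridge.

Call:
{"fn": "step_arm", "kwargs": {
  "commands": [
    [0.6,0,0,0,0],
    [0.6,0,0,0,0]
  ]
}}

```text
t: 13.5
tcp_pos: [0.506, 0.0177, 0.2103]
tool_rot: [-0.001, 0.629, 0.777, -0.001]
wrist_force: [-0.5, 0.3, -1.0]
width: 0.0838
```

Call:
{"fn": "step_arm", "kwargs": {
  "commands": [
    [0.5,0.06,-0.08,-2,0],
    [0.5,0,0,-3,0],
    [0.5,0,0,-3,0],
    [0.5,0,0,-3,0],
    [0.5,0,0,-3,0],
    [0.5,0,0,-2.5,0],
    [0.5,0,0,-1.5,0],
    [0.5,0,0,-0.8,0],
    [0.5,0,0,-0.3,0],
    [0.5,0,0,0,0]
  ],
  "squeeze": 25
}}

```text
t: 14.33
tcp_pos: [0.5068, 0.0169, 0.02]
tool_rot: [-0.001, 0.629, 0.777, -0.0]
wrist_force: [-0.6, 0.0, 0.4]
width: 0.0468
```

Call:
{"fn": "step_arm", "kwargs": {
  "commands": [
    [0.3,0,0,0,0],
    [0.2,0,0,0,0],
    [0.1,0,0,0,0],
    [0.1,0,0,0,0],
    [0.1,0,0,0,0],
    [0.1,0,0,0,0]
  ]
}}

```text
t: 14.83
tcp_pos: [0.508, 0.0167, 0.0217]
tool_rot: [0.0, 0.629, 0.777, 0.0]
wrist_force: [0.1, -0.2, 3.6]
width: 0.02
```

Call:
{"fn": "step_arm", "kwargs": {
  "commands": [
    [0.1,0,0,1,0],
    [0.1,0,0,2.5,0],
    [0.1,0,0,3.5,0],
    [0.1,0,0,3.5,0],
    [0.1,0.3,-1.0,3,6.9],
    [0.1,0.5,-2.5,1.5,6.9],
    [0.1,0.7,-3.3,0,6.9],
    [0.1,0.7,-3.5,0,6.9],
    [0.1,0.7,-3.5,0,6.9],
    [0.1,0.7,-3.5,0,6.9],
    [0.1,0.7,-3.5,0,6.9],
    [0.1,0.7,-3.0,0,6.9]
  ]
}}

```text
t: 15.83
tcp_pos: [0.5571, -0.2233, 0.171]
tool_rot: [-0.0, 0.195, 0.981, -0.0]
wrist_force: [0.5, 0.1, -1.1]
width: 0.0199
```

Call:
{"fn": "step_arm", "kwargs": {
  "commands": [
    [0.1,0.5,-2.0,0,0],
    [0.1,0.3,-1.5,0,0],
    [0.1,0,0,0,0],
    [0.1,0,0,0,0],
    [0.1,0,0,0,0]
  ]
}}

```text
t: 16.25
tcp_pos: [0.5652, -0.255, 0.1707]
tool_rot: [-0.0, 0.197, 0.98, 0.0]
wrist_force: [0.6, 0.2, -1.6]
width: 0.0198
```

```bash
python3 - <<'E'
from h import *; from circ import circ
s=bot.sense();print(s["t"],s["tcp_pos"].round(4),s["width"],s["tool_rot"].round(4),s["wrist_force"].round(2),s["qpos"].round(2))
for n in("wrist","top","scene"):
    im,P,K,T=cloud(n);cv2.imwrite(f"pics/{n}9.png",im)
    Q=P.reshape(-1,3);Q=Q[~np.isnan(Q[:,0])];Q=Q[np.hypot(Q[:,0]-.566,Q[:,1]+.256)<.085]
    d=Q[(Q[:,2]>.155)&(Q[:,2]<.178)]
    if len(d)>20:
        print(n,"disc",len(d),d.min(0).round(4),d.max(0).round(4),((d.min(0)+d.max(0))/2).round(4),circ(d))
        f=d[abs(d[:,2]-np.median(d[:,2]))<.004];A=np.c_[f[:,:2]-[.566,-.256],np.ones(len(f))];print("  plane",np.linalg.lstsq(A,f[:,2],rcond=None)[0].round(4))
E
```

```text
16.25 [ 0.5652 -0.255   0.1707] 0.019785438000321044 [-5.000e-04  1.974e-01  9.803e-01  4.000e-04] [ 0.57  0.17 -1.57] [-0.61  0.21  1.67  0.    1.27 -1.78]
wrist disc 22102 [ 0.5029 -0.3166  0.1571] [ 0.6255 -0.1933  0.178 ] [ 0.5642 -0.2549  0.1676] (array([ 0.5629, -0.2541]), np.float64(0.0468))
  plane [0.0008 0.0014 0.1641]
top disc 181 [ 0.5062 -0.2967  0.1567] [ 0.5922 -0.1953  0.177 ] [ 0.5492 -0.246   0.1668] (array([ 0.5508, -0.257 ]), np.float64(0.0352))
  plane [-0.0114 -0.0067  0.1625]
scene disc 1217 [ 0.5061 -0.3185  0.155 ] [ 0.6281 -0.195   0.1776] [ 0.5671 -0.2567  0.1663] (array([ 0.568 , -0.2576]), np.float64(0.0466))
  plane [0.0019 0.0004 0.1617]
```

Call:
{"fn": "step_arm", "kwargs": {
  "commands": [
    [0.1,0.1,-0.08,-1,0],
    [0.1,0,0,-1.5,0],
    [0.1,0,0,-1.5,0],
    [0.1,0,0,-1,0],
    [0.1,0,0,-0.5,0],
    [0.1,0,0,-0.2,0],
    [0.1,0,0,-0.2,0],
    [0.1,0,0,0,0]
  ]
}}

```text
t: 17.07
tcp_pos: [0.5667, -0.257, 0.1124]
tool_rot: [0.0, 0.198, 0.98, 0.0]
wrist_force: [-0.6, 0.6, -1.5]
width: 0.02
```

Call:
{"fn": "step_arm", "kwargs": {
  "commands": [
    [0.1,0,0,-0.2,0],
    [0.1,0,0,-0.1,0],
    [0.1,0,0,0,0]
  ]
}}

```text
t: 17.32
tcp_pos: [0.5669, -0.2571, 0.1102]
tool_rot: [0.001, 0.198, 0.98, -0.0]
wrist_force: [-2.2, 3.7, 5.0]
width: 0.0201
```

Call:
{"fn": "step_arm", "kwargs": {
  "commands": [
    [0.1,0,0,-0.1,0],
    [0.1,0,0,0,0],
    [0.1,0,0,0,0]
  ]
}}

```text
t: 17.57
tcp_pos: [0.567, -0.2571, 0.1095]
tool_rot: [0.001, 0.198, 0.98, -0.0]
wrist_force: [-2.8, 3.4, 6.1]
width: 0.0197
```

```bash
cat > chk.py <<'E'
from h import *
s=bot.sense();print(s["t"],s["tcp_pos"].round(4),s["width"],s["wrist_force"].round(2))
for n,(a,b) in dict(wrist=(.093,.115),scene=(.093,.115)).items():
    im,P,K,T=cloud(n);cv2.imwrite(f"pics/{n}10.png",im)
    Q=P.reshape(-1,3);Q=Q[~np.isnan(Q[:,0])];Q=Q[np.hypot(Q[:,0]-.566,Q[:,1]+.256)<.068]
    d=Q[(Q[:,2]>a)&(Q[:,2]<b)]
    f=d[abs(d[:,2]-np.median(d[:,2]))<.004];A=np.c_[f[:,:2]-[.566,-.256],np.ones(len(f))]
    print(n,len(f),f.min(0).round(4),f.max(0).round(4),((f.min(0)+f.max(0))/2).round(4),"plane",np.linalg.lstsq(A,f[:,2],rcond=None)[0].round(4))
E
python3 chk.py
```

```text
17.5667 [ 0.567  -0.2571  0.1095] 0.01970702960684476 [-2.81  3.44  6.14]
wrist 21832 [ 0.5047 -0.3185  0.0989] [ 0.6275 -0.1952  0.1068] [ 0.5661 -0.2568  0.1029] plane [ 0.0029 -0.0024  0.1029]
scene 1078 [ 0.5051 -0.3204  0.0965] [ 0.6305 -0.1968  0.1043] [ 0.5678 -0.2586  0.1004] plane [ 0.0005 -0.0024  0.1004]
```

Call:
{"fn": "step_arm", "kwargs": {
  "commands": [
    [0.4,0,0,0,0],
    [0.4,0,0,0,0],
    [0.4,0,0,0,0],
    [0.4,0,0,1,0],
    [0.4,0,0,2,0],
    [0.4,0,0,3,0],
    [0.4,0,0,3,0],
    [0.4,0,0,0,0],
    [0.4,0,0,0,0]
  ]
}}

```text
t: 18.42
tcp_pos: [0.5678, -0.2581, 0.2011]
tool_rot: [0.003, 0.198, 0.98, -0.001]
wrist_force: [0.4, 0.2, 0.6]
width: 0.0376
```

```bash
python3 chk.py; python3 - <<'E'
from h import *
im,P,K,T=cloud("wrist")
Q=P.reshape(-1,3);Q=Q[~np.isnan(Q[:,0])]
r=Q[(np.hypot(Q[:,0]-.566,Q[:,1]+.256)<.05)&(Q[:,2]>.115)&(Q[:,2]<.14)];c,sz,an=cv2.minAreaRect(r[:,:2].astype(np.float32)*1000);print("ridge",np.round(c,1),np.round(sz,1),an,r[:,2].max())
u=np.array([np.cos(np.radians(-22.8)),np.sin(np.radians(-22.8))]);w=np.array([-u[1],u[0]]);a=(Q[:,:2]-[.566,-.256])@u;b=(Q[:,:2]-[.566,-.256])@w
k=(a<-.07)&(a>-.125)&(abs(b)<.05)&(Q[:,2]>.06)&(Q[:,2]<.095);print("bar",k.sum(),np.median(a[k]),np.median(Q[k,2]), "slope",np.polyfit(b[k],a[k],1) if k.sum()>5 else '')
E
```

```text
18.4167 [ 0.5678 -0.2581  0.2011] 0.03763718223860962 [0.35 0.16 0.59]
wrist 13990 [ 0.5048 -0.3183  0.1   ] [ 0.6281 -0.1951  0.1078] [ 0.5665 -0.2567  0.1039] plane [ 0.013  -0.0338  0.1041]
scene 1190 [ 0.5048 -0.3209  0.0976] [ 0.6292 -0.1981  0.1056] [ 0.567  -0.2595  0.1016] plane [ 0.0052 -0.026   0.1014]
ridge [ 566.5 -255.5] [20.  76.3] 66.93304443359375 0.1396763768891156
bar 1314 -0.10373303155314512 0.07847990210994382 slope [ 0.00784733 -0.10400652]
```

View pics/wrist10.png

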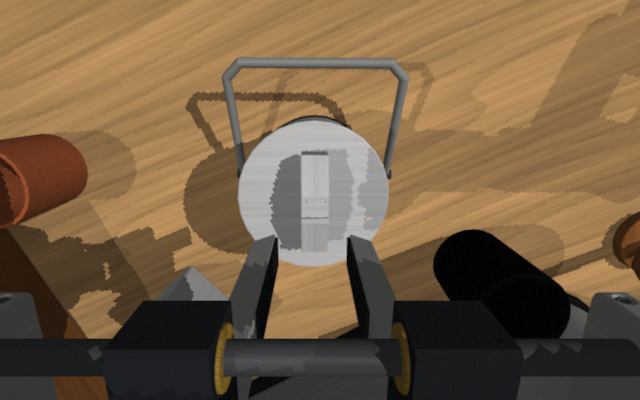

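The wrist view shows the lid at (313,195) with the ridge correctly aligned. After release it tilted by about 0.03 rad, high on the −y side, and a dark sliver of gasket shows at (318,120). The step is probably caught on the gasket, so I'll measure lid against gasket in one image.

```bash
python3 - <<'E'
from h import *; from circ import circ
s=bot.sense();print(s["t"],s["tcp_pos"].round(4))
im,P,K,T=cloud("wrist");cv2.imwrite("pics/w11.png",cv2.resize(im[100:290,210:420],(800,724))[:600])
Q=P.reshape(-1,3);C=im.reshape(-1,3).max(1)
k=(np.hypot(Q[:,0]-.566,Q[:,1]+.256)<.07)&(np.hypot(Q[:,0]-.566,Q[:,1]+.256)>.045)&(C<60)&(Q[:,2]>.07);q=Q[k];print("dark",len(q),q.min(0).round(4),q.max(0).round(4),np.median(q,0).round(4))
b=q[(q[:,2]>.086)&(q[:,2]<.097)];r=np.hypot(b[:,0]-.5658,b[:,1]+.2562)
an=np.degrees(np.arctan2(b[:,1]+.2562,b[:,0]-.5658));print(len(b),np.percentile(r,[5,50,95]).round(4),np.percentile(an%360,[5,50,95]).round(0))
# disc edge points: fit circle to disc top outline at disc plane
L=Q[(np.hypot(Q[:,0]-.566,Q[:,1]+.256)<.07)&(Q[:,2]>.097)&(Q[:,2]<.112)]
h=cv2.convexHull((L[:,:2]*1e4).astype(np.float32))[:,0]/1e4;print("disc hull",circ(h),cv2.minEnclosingCircle((L[:,:2]*1e4).astype(np.float32)))
A=np.c_[L[:,:2]-[.566,-.256],np.ones(len(L))];f=A
g=np.ones(len(L),bool)
for _ in range(5):
    p=np.linalg.lstsq(A[g],L[g,2],rcond=None)[0];g=abs(A@p-L[:,2])<.003
print("plane",p.round(4),g.mean())
d0=np.load("scene0.npz");Pz=d0["P"].reshape(-1,3);Pz=Pz[(np.hypot(Pz[:,0]-.566,Pz[:,1]+.256)<.066)&(Pz[:,2]>.087)&(Pz[:,2]<.1)]
print("scene tin",len(Pz),((Pz.min(0)+Pz.max(0))/2).round(4),np.ptp(Pz,axis=0).round(4),np.median(Pz[:,2]))
E
```

```text
18.5667 [ 0.5657 -0.2566  0.1964]
dark 15053 [ 0.5144 -0.3086  0.2987] [ 0.5869 -0.186   0.3206] [ 0.5265 -0.2717  0.3124]Traceback (most recent call last):
  File "<stdin>", line 7, in <module>
    return _quantile_unchecked(
        a, q, axis, out, overwrite_input, method, keepdims, weights)
    return _ureduce(a,
                    func=_quantile_ureduce_func,
    ...<5 lines>...
                    overwrite_input=overwrite_input,
                    method=method)
    r = func(a, **kwargs)
    result = _quantile(arr,
                       quantiles=q,
    ...<2 lines>...
                       out=out,
                       weights=wgt)
    slices_having_nans = np.isnan(arr[-1, ...])
                                  ~~~^^^^^^^^^
IndexError: index -1 is out of bounds for axis 0 with size 0
```

View pics/w11.png

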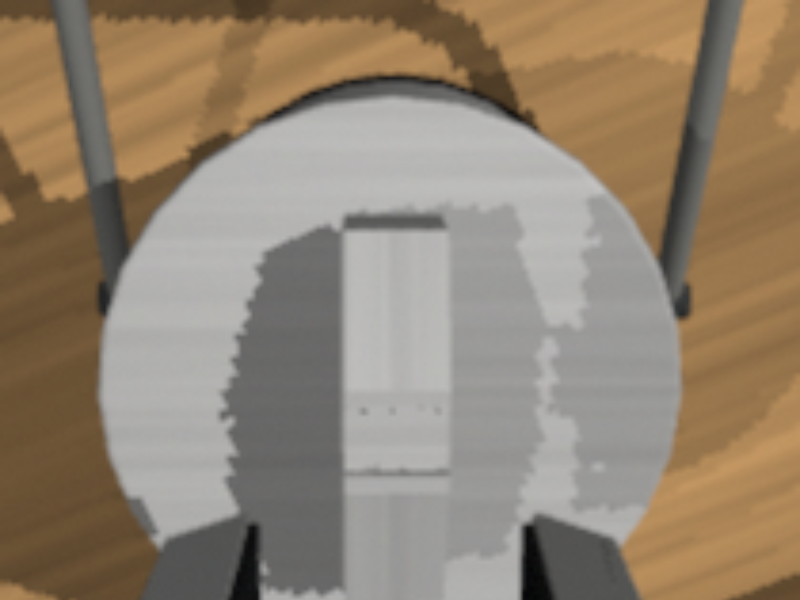

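I now read that sliver as the tin's lower wall and rubber foot, not displacement. That is 11 pictures viewed. I'll rerun the numeric part.

```bash
cat > chk2.py <<'E'
from h import *; from circ import circ
s=bot.sense();print(s["t"],s["tcp_pos"].round(4))
def fit(P,nm,zr=(.097,.112)):
    Q=P.reshape(-1,3);Q=Q[~np.isnan(Q[:,0])]
    r=np.hypot(Q[:,0]-.566,Q[:,1]+.256);L=Q[(r<.072)&(Q[:,2]>zr[0])&(Q[:,2]<zr[1])]
    A=np.c_[L[:,:2]-[.566,-.256],np.ones(len(L))];g=np.ones(len(L),bool)
    for _ in range(6):
        p=np.linalg.lstsq(A[g],L[g,2],rcond=None)[0];g=abs(A@p-L[:,2])<.0025
    G=L[g];c,sz,_=cv2.minAreaRect((G[:,:2]*1e3).astype(np.float32))
    print(nm,len(G),"plane",p.round(4),"bbox c",((G.min(0)+G.max(0))/2)[:2].round(4),np.ptp(G,axis=0)[:2].round(4))
for n in("wrist","scene","top"): fit(cloud(n)[1],n)
E
python3 chk2.py; python3 - <<'E'
import sys;sys.path.insert(0,'.')
import numpy as np
for n in("scene","top"):
    P=np.load(f"{n}0.npz")["P"].reshape(-1,3);r=np.hypot(P[:,0]-.566,P[:,1]+.256);Q=P[(r<.064)&(r>.045)&(P[:,2]>.085)&(P[:,2]<.1)]
    print(n,"tin rim",len(Q),((Q.min(0)+Q.max(0))/2)[:2].round(4),np.ptp(Q,axis=0)[:2].round(4),np.median(Q[:,2]).round(4),np.percentile(Q[:,2],90).round(4))
E
```

```text
18.6167 [ 0.5656 -0.2565  0.1961]
wrist 13937 plane [ 0.0128 -0.0337  0.1041] bbox c [ 0.5664 -0.2564] [0.1232 0.123 ]
scene 1072 plane [ 0.0149 -0.0341  0.1014] bbox c [ 0.5674 -0.2586] [0.1255 0.1231]
top 117 plane [-0.0366 -0.0108  0.1014] bbox c [ 0.5532 -0.2481] [0.0871 0.1035]
scene tin rim 382 [ 0.5672 -0.2571] [0.1221 0.1177] 0.0909 0.0933
top tin rim 218 [ 0.5665 -0.2568] [0.114  0.1143] 0.0926 0.0968
```

The lid is roughly centred but props up about 2 mm on one side. The side force while lowering was (−2.8, +3.4) N, so it needs a nudge toward −x,+y. I'll take the ridge lightly and shift it about 2 mm.

Call:
{"fn": "step_arm", "kwargs": {
  "commands": [
    [0.4,0,0,-2.5,0],
    [0.4,0,0,-2.5,0],
    [0.4,0,0,-2,0],
    [0.4,0,0,-1.2,0],
    [0.4,0,0,-0.4,0],
    [0.3,0,0,0,0],
    [0.2,0,0,0,0],
    [0.1,0,0,0,0],
    [0.1,0,0,0,0],
    [0.1,0,0,0,0]
  ],
  "squeeze": 6
}}

```text
t: 19.6
tcp_pos: [0.5675, -0.2572, 0.1135]
tool_rot: [0.001, 0.198, 0.98, -0.0]
wrist_force: [1.3, 2.6, 3.0]
width: 0.0199
```

Call:
{"fn": "step_arm", "kwargs": {
  "commands": [
    [0.1,-0.07,0.1,0,0],
    [0.1,-0.07,0.1,0,0],
    [0.1,0,0,0,0],
    [0.1,0,0,0,0]
  ]
}}

```text
t: 19.93
tcp_pos: [0.5663, -0.256, 0.1129]
tool_rot: [0.002, 0.198, 0.98, -0.001]
wrist_force: [5.1, -2.5, 1.1]
width: 0.0201
```

Call:
{"fn": "step_arm", "kwargs": {
  "commands": [
    [0.3,0,0,0,0],
    [0.3,0,0,0,0],
    [0.3,0,0,0,0]
  ]
}}

```text
t: 20.18
tcp_pos: [0.5642, -0.2547, 0.1113]
tool_rot: [-0.001, 0.198, 0.98, 0.0]
wrist_force: [0.9, 0.2, -0.2]
width: 0.0283
```

```bash
python3 chk2.py; python3 -c "
from h import *
print(bot.sense()['wrist_force'].round(1))"
```

```text
20.1833 [ 0.5642 -0.2547  0.1113]
wrist 21120 plane [ 0.0017 -0.      0.102 ] bbox c [ 0.5654 -0.2557] [0.123  0.1235]
scene 938 plane [ 0.0014 -0.      0.0994] bbox c [ 0.5669 -0.2585] [0.1241 0.1221]
top 63 plane [ 0.059  -0.022   0.1023] bbox c [ 0.5483 -0.2512] [0.0773 0.0855]
[-0.1 -0.2  0.2]
```

The lid is now level (slope 0.002) and 2 mm lower, so it is seated. Next I'll lift clear and go to the outer side of the bail bar with the fingers apart, to straddle the ridge.

Call:
{"fn": "step_arm", "kwargs": {
  "commands": [
    [0.3,0,0,0.8,0],
    [0.3,0,0,2,0],
    [0.3,0,0,3,0],
    [0.3,0,0,3,0],
    [0.64,-2,0.8,1,0],
    [0.64,-3,1.2,0,0],
    [0.64,-3,1.3,0,0],
    [0.64,-2.5,1.1,0,0],
    [0.64,-1.96,0.74,0,0],
    [0.64,0,0,0,0]
  ]
}}

```text
t: 21.17
tcp_pos: [0.4382, -0.2023, 0.2102]
tool_rot: [-0.0, 0.198, 0.98, 0.0]
wrist_force: [0.7, -0.2, -0.2]
width: 0.0598
```

```bash
python3 chk2.py; python3 - <<'E'
from h import *
u=np.array([.922,-.3875]);w=np.array([.3875,.922])
for n in("wrist","scene"):
    P=cloud(n)[1];Q=P.reshape(-1,3);Q=Q[~np.isnan(Q[:,0])]
    a=(Q[:,:2]-[.5662,-.2565])@u;b=(Q[:,:2]-[.5662,-.2565])@w
    k=(a<-.085)&(a>-.125)&(abs(b)<.055)&(Q[:,2]>.06)&(Q[:,2]<.095);print(n,"bar",k.sum(),np.percentile(a[k],[5,50,95]).round(4),np.median(Q[k,2]).round(4))
s=bot.sense();d=s["tcp_pos"][:2]-[.5662,-.2565];print(s["tcp_pos"].round(4),"a",d@u,"b",d@w,s["width"])
E
```

```text
21.1667 [ 0.4382 -0.2023  0.2102]
wrist 5963 plane [ 0.0019 -0.0005  0.1022] bbox c [ 0.5656 -0.2533] [0.124  0.1191]
scene 1072 plane [-0.0013 -0.      0.0994] bbox c [ 0.566  -0.2585] [0.1232 0.1226]
top 602 plane [-0.0043  0.0013  0.1005] bbox c [ 0.5661 -0.256 ] [0.1196 0.1195]
wrist bar 956 [-0.1086 -0.106  -0.1021] 0.0786
scene bar 122 [-0.1059 -0.1018 -0.0984] 0.0754
[ 0.4413 -0.2042  0.2104] a -0.1354407334275426 b -0.0001403912601078907 0.06024958013124582
```

Call:
{"fn": "step_arm", "kwargs": {
  "commands": [
    [0.64,0,0,-3,0],
    [0.64,0,0,-3,0],
    [0.64,0,0,-3,0],
    [0.64,0,0,-3,0],
    [0.64,0,0,-2,0],
    [0.64,0,0,-0.9,0],
    [0.64,0,0,0,0],
    [0.64,0.83,-0.35,0,0],
    [0.64,0.83,-0.35,0,0],
    [0.64,0,0,0,0]
  ],
  "squeeze": 20
}}

```text
t: 22.25
tcp_pos: [0.4575, -0.2112, 0.0625]
tool_rot: [-0.002, 0.198, 0.98, 0.0]
wrist_force: [-7.5, 2.6, 5.1]
width: 0.0601
```

The bar takes the push. At this angle a purely horizontal push would jam, so I'll follow the arc upward.

Call:
{"fn": "step_arm", "kwargs": {
  "commands": [
    [0.64,0.3,-0.13,0.78,0],
    [0.64,0.44,-0.18,0.78,0],
    [0.64,0.56,-0.24,0.75,0],
    [0.64,0.56,-0.24,0.75,0],
    [0.64,0.65,-0.27,0.65,0],
    [0.64,0.65,-0.27,0.65,0],
    [0.64,0,0,0,0]
  ]
}}

```text
t: 22.83
tcp_pos: [0.4912, -0.2255, 0.1069]
tool_rot: [0.002, 0.198, 0.98, -0.001]
wrist_force: [0.1, -0.2, 0.7]
width: 0.0599
```

```bash
cat > bar.py <<'E'
from h import *
u=np.array([.922,-.3875]);w=np.array([.3875,.922]);c=[.5662,-.2565]
s=bot.sense();d=s["tcp_pos"][:2]-c;print(s["t"],s["tcp_pos"].round(4),"a",(d@u).round(4),"b",(d@w).round(4),s["wrist_force"].round(1))
for n in("scene","top"):
    im,P,K,T=cloud(n);cv2.imwrite(f"pics/{n}b.png",im);Q=P.reshape(-1,3);Q=Q[~np.isnan(Q[:,0])]
    a=(Q[:,:2]-c)@u;b=(Q[:,:2]-c)@w
    k=(np.hypot(a,Q[:,2]-.015)<.132)&(np.hypot(a,Q[:,2]-.015)>.108)&(abs(b)<.062)&(abs(b)>.046)&(a<.03)&(Q[:,2]>.06)
    if k.sum()>3:
        th=np.arctan2(-a[k],Q[k,2]-.015);print(n,k.sum(),"a",np.median(a[k]).round(4),"z",np.median(Q[k,2]).round(4),"theta",np.median(th).round(3))
E
python3 bar.py; python3 chk2.py
```

```text
22.8333 [ 0.4912 -0.2255  0.1069] a -0.0812 b -0.0004 [ 0.1 -0.2  0.7]
scene 41 a -0.0642 z 0.1152 theta 0.571
22.9333 [ 0.4895 -0.2245  0.1051]
wrist 8998 plane [0.0014 0.0006 0.1021] bbox c [ 0.5571 -0.2594] [0.1047 0.1152]
scene 1067 plane [0.0012 0.0011 0.0995] bbox c [ 0.5665 -0.2578] [0.126  0.1227]
top 432 plane [-0.0017 -0.0039  0.1006] bbox c [ 0.577 -0.256] [0.1031 0.1196]
```

Call:
{"fn": "step_arm", "kwargs": {
  "commands": [
    [0.64,0.5,-0.21,0.3,0],
    [0.64,0.5,-0.21,0.25,0],
    [0.64,0.5,-0.21,0.15,0],
    [0.64,0.5,-0.21,0.1,0],
    [0.64,0.5,-0.21,0.1,0],
    [0.64,0.5,-0.21,0,0],
    [0.64,0.5,-0.21,0,0],
    [0.64,0,0,0,0]
  ]
}}

```text
t: 23.75
tcp_pos: [0.5248, -0.2392, 0.1135]
tool_rot: [0.001, 0.198, 0.98, -0.0]
wrist_force: [0.5, -0.9, 0.4]
width: 0.0602
```

```bash
python3 bar.py; python3 chk2.py
```

```text
23.75 [ 0.5248 -0.2392  0.1135] a -0.0449 b -0.0001 [ 0.5 -0.9  0.4]
scene 42 a -0.0285 z 0.1321 theta 0.243
23.85 [ 0.524  -0.2387  0.1133]
wrist 10839 plane [ 0.0019 -0.0003  0.102 ] bbox c [ 0.5655 -0.2552] [0.1237 0.109 ]
scene 1032 plane [-0.001   0.001   0.0994] bbox c [ 0.5681 -0.2583] [0.1223 0.122 ]
top 145 plane [0.0234 0.0088 0.1003] bbox c [ 0.5976 -0.259 ] [0.062  0.1133]
```

Call:
{"fn": "step_arm", "kwargs": {
  "commands": [
    [0.64,0.41,-0.17,0,0],
    [0.64,0.41,-0.17,0,0],
    [0.64,0.41,-0.17,0,0],
    [0.64,0.41,-0.17,0,0],
    [0.64,0.41,-0.17,0,0],
    [0.64,0.37,-0.16,0,0],
    [0.64,0,0,0,0],
    [0.64,0,0,0,0]
  ]
}}

```text
t: 24.67
tcp_pos: [0.5486, -0.2491, 0.1137]
tool_rot: [0.001, 0.198, 0.98, -0.0]
wrist_force: [-0.4, 0.0, 0.2]
width: 0.06
```

```bash
python3 bar.py; python3 chk2.py
```

```text
24.6667 [ 0.5486 -0.2491  0.1137] a -0.0191 b -0.0 [-0.4  0.   0.2]
scene 45 a -0.0032 z 0.1361 theta 0.026
24.7667 [ 0.5483 -0.2489  0.1135]
wrist 16704 plane [ 0.0023 -0.0001  0.0992] bbox c [ 0.5655 -0.2537] [0.1212 0.1315]
scene 475 plane [0.0011 0.001  0.0981] bbox c [ 0.5685 -0.2561] [0.1247 0.1304]
top 52 plane [-0.0111 -0.0113  0.0988] bbox c [ 0.561  -0.2405] [0.1034 0.0625]
```

The bar snapped in: θ is about 0.03, the push force is zero and the lid went down 2–3 mm. Backing off.

Call:
{"fn": "step_arm", "kwargs": {
  "commands": [
    [0.64,-0.5,0.21,0,0],
    [0.64,-1.5,0.63,0,0],
    [0.64,-2,0.84,0,0],
    [0.64,-3,1.25,1,0],
    [0.64,-2,0.8,3,0],
    [0.64,0,0,3,0],
    [0.64,0,0,3,0],
    [0.64,0,0,3,0],
    [0.64,0,0,0,0],
    [0.64,0,0,0,0]
  ]
}}

```text
t: 25.75
tcp_pos: [0.4585, -0.212, 0.2455]
tool_rot: [0.002, 0.198, 0.98, -0.001]
wrist_force: [-0.8, -0.1, -0.4]
width: 0.06
```

```bash
python3 bar.py; python3 chk2.py; python3 - <<'E'
import cv2,numpy as np
s=cv2.imread('pics/sceneb.png');cv2.imwrite('pics/final.png',np.hstack([cv2.resize(s[130:280,160:360],(520,390),interpolation=2),cv2.resize(s,(280,175)).repeat(1,0) if 0 else cv2.copyMakeBorder(cv2.resize(s,(280,175)),0,215,0,0,0)]))
E
```

```text
25.75 [ 0.4585 -0.212   0.2455] a -0.1165 b -0.0007 [-0.8 -0.1 -0.4]
scene 43 a -0.0027 z 0.1359 theta 0.022
top 25 a -0.0039 z 0.1371 theta 0.032
25.85 [ 0.4572 -0.211   0.2423]
wrist 7119 plane [0.002  0.0002 0.0994] bbox c [ 0.566  -0.2555] [0.1219 0.1228]
scene 466 plane [-0.0007 -0.0002  0.0982] bbox c [ 0.5697 -0.2549] [0.1198 0.1283]
top 432 plane [ 0.004  -0.0017  0.0989] bbox c [ 0.5694 -0.2561] [0.1195 0.1195]
```

View pics/final.png

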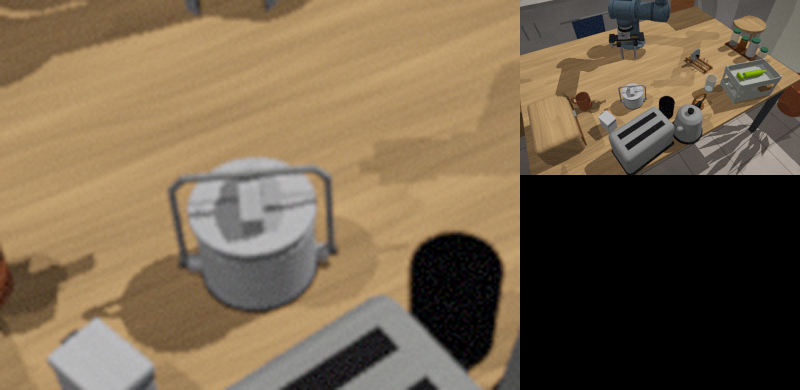

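The final view shows the lid level on the tin with the bar across the ridge notch, and the gripper clear. Handing in.

```bash
python3 -c "
from workcell import bot
print(bot.finish_job())"
```

```text
the job is handed in; nothing more can be done
None
```

The job is handed in. The votive stands in the tin, the lid is on level, and the wire clamp is snapped into the notch, finished at about 26 s of the 72 s allowed. No verdict came back, so this rests on my own checks.

1. **Votive:** I gripped it by the rim and lowered it into the tin until the floor took the load. It then measured upright and within 1 mm of the tin's centre.
2. **Lid on the counter:** I lifted the larger lid out of the rack by its upper edge and stood it on the counter. I tipped it back onto the near finger, and it landed flat with the ridge up.
3. **Lid on the tin:** I took it by the ridge, turned it to the clamp's swing direction and set it on. After I let go it sat about 0.036 rad tilted and 2 mm high, caught on one side of the gasket. A light re-grip and a 2 mm nudge fixed that: the slope fell to 0.002 rad.
4. **Clamp:** I pushed the bar up and over with the open fingers either side of the ridge, until it snapped in.

**Last checks:**
- **Clamp angle:** about 0.02–0.03 rad, against a limit of 0.07.
- **Lid level:** slope of 0.004 rad or less. The ridge was within about 1° of the clamp's swing plane before clamping.
- **Lid height:** it went down 1–3 mm when the bar snapped in, depending on the camera.
- **Gripper:** clear of everything. I touched no bystander and saw none displaced in the final view, but did not measure them again.

**Disagreement:** the cameras differ on how well the lid is centred. The wrist camera shows about 1 mm off and the top and scene views about 3 mm, partly because the bar blocks their view. Both are within the 6 mm allowed.

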